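# Set and lock the lid-size gauge

### The job

Set the potter's lid-size gauge: with a fingertip, roll the knurled wheel so that the jaw gap closes until the sliding jaw's pointer lines up with the pointer of the brass rider, and take the finger off the wheel. Then push the lock lever over, fully home, in line with the bed, and come away leaving the pointers lined up. Work gently, move the sliding jaw only by the wheel and never by touching the jaw itself, and do not grip, lift or disturb any of the things standing around.

Things in the scene. Friction and masses are not known exactly. Their poses are not given: they have to be found in the camera images.
- gauge: The gauge, fixed to the table: an aluminium bed 70 wide (its x), 14 thick, lying along its own y from y = -170 to +190 mm. Origin on the table under the bed, z up. A fixed jaw plate 60 x 12 stands at y = -150, its top 58 above the table. A fork with the knurled wheel stands at y = +100, the lock lever's pivot is at x = 0, y = +150.
- wheel: Knurled steel adjuster wheel between two grey cheeks, origin at its centre, 36 above the table. Its axle lies along the gauge's x; radius 26 over its 28 ribs, 16 wide. The cheeks are 33 across over both, 46 long, their tops 48 above the table. It turns lightly (about 1.2 N at the rim), stays where it is left, and needs several strokes. Pressing it with more than 40 N is too rough.
- wheel_top (a point): Top of the wheel's rim, 62 above the table, at gauge x = 0, y = +100 mm; stays there as the wheel turns. Rolling the top towards the fixed jaw (gauge -y) closes the gap, the other way opens it: the jaw goes the same way as the wheel's top, 10 mm per radian, 0.38 mm per mm rolled at the rim, 70 mm at most. The start is the open stop.
- jaw: Sliding jaw, dark steel plate 60 x 12 (gauge x, y) on the bed, top 58 above the table, with a steel rack bar running from it past the wheel (gauge x = 19 to 25 mm, top 33 above the table). Driven by the wheel; the robot must not touch it. Origin at the foot of the plate's middle, 14.5 above the table; axes as the gauge's.
- jaw_pointer (a point): Outer tip of the sliding jaw's pointer, a steel fin 3 mm thick (in gauge y) that sticks out at the plate's middle to gauge x = +42 mm; the point is at its top, 48 above the table.
- rider: Brass rider fixed at the bed's +x edge, 12 x 16 x 26 mm, with a fin on its top, 3 thick in gauge y and 20 long in gauge x, up to 48 above the table: the gauge mark. It stays put. Origin on the table, at gauge x = +44 mm on the middle plane of the fin; axes as the gauge's. It stands 18 to 45 mm from the jaw pointer's start, towards the fixed jaw. The setting is right when the jaw's fin and the rider's fin are in one line (same gauge y).
- rider_mark (a point): Top edge of the rider's fin on the side of the jaw pointer, 48 above the table.
- lever (a joint): Lock lever, turning about an upright pivot at gauge x = 0, y = +150 mm. 0: arm points along gauge -x, square across the bed (open); grows clockwise seen from above to 1.57: arm points along gauge +y, in line with the bed (locked, at its stop). Starts between 0 and 0.3. About 1 N at the knob moves it, and it stays where it is left. It does not hold or move the jaw.
- lever_knob (a point): Centre of the top of the lever's knob, an upright black pin 14 mm in diameter, 50 mm from the pivot; it stands from 18 to 54 above the table. The arm under it is 12 wide, 18 to 25 above the table.
- bottle_a: Underglaze bottle 66 mm in diameter, 115 tall, white cap; loose, not to be disturbed. Origin at the centre of its underside.
- bottle_b: Underglaze bottle 66 mm in diameter, 115 tall, white cap; loose, not to be disturbed. Origin at the centre of its underside.
- bottle_c: Underglaze bottle 66 mm in diameter, 115 tall, white cap; loose, not to be disturbed. Origin at the centre of its underside.
- tub: White open plastic tub 84 mm in diameter, 50 tall; loose, not to be disturbed. Origin at the centre of its underside.
- sponge: Yellow sponge 55 x 80 x 32 mm; loose, not to be disturbed. Origin at the centre of its underside.
- pot_lid: Small clay pot lid with a knob, 80 mm in diameter, 37 tall; loose, not to be disturbed. Origin at the centre of its underside.
- brush: Wooden brush 170 mm long lying on the table; loose, not to be disturbed. Origin at its middle.

How it is judged (in metres and radians):
On the way, in this order (a step that is already met when the one before it is completed fails the run):
1. the jaw pointer is set to the rider's mark, the lever still open and the finger off the wheel (y of jaw_pointer in the frame of rider between -0.0025 and 0.0025 m and value of joint lever below 0.5 rad and contact force between the fingers and wheel below 0.1 N and linear speed of jaw below 0.003 m/s), for 0.2 s.
2. the lock lever is pushed home (value of joint lever above 1.42 rad), for 0.2 s.
At the end, for the whole second after the job is handed in: The jaw pointer is within 2.5 mm of the rider's mark along the bed and at rest, and the lock lever is home (over 1.42 of 1.57 rad) (y of jaw_pointer in the frame of rider between -0.0025 and 0.0025 m and value of joint lever above 1.42 rad and linear speed of jaw below 0.003 m/s); the robot touches nothing.
It fails at once if the sliding jaw is touched by the robot (contact force between any of the fingers, the arm and jaw above 1 N).
It fails at once if the wheel is pressed with more than 40 N (contact force between any of the fingers, the arm and wheel above 40 N).
It fails at once if a thing standing around is lifted or shifted by more than 20 mm (distance of any of bottle_a, bottle_b, bottle_c, tub, sponge, pot_lid, brush from where it was at the start of the episode above 0.02 m).
It fails at once if a bottle, the tub or the pot lid is tipped over (angle between any of bottle_a, bottle_b, bottle_c, tub, pot_lid's own z axis and vertical above 0.5 rad).
It also fails if it takes over 64 s, if anything falls off the work surface, if the arm or the gripper's body presses on something with over 40 N, if the wrist force passes 120 N, or if a joint passes its speed limit or range.

### The arm

A 6-joint arm with a two-finger parallel gripper is mounted at the origin on the work surface. World frame = base frame: x ahead of the robot, y to its left, z up, the work surface at z = 0. Lengths are in mm, angles in rad, forces in N, time in s.
With the tool pointing down it reaches from about 325 to 775 mm from the base axis. Payload 5.5 kg.
Tool frame: the origin (TCP) lies at the very end of the fingers, on their centre line; the grasp point (between the pads) lies 19 mm behind it; z points along the fingers, y is the direction in which the jaws open and shut (so a half turn about z gives the same grasp; the last joint's range is limited). The gripper opens to 88 mm and grips with 3 to 60 N. Pads are 20 mm wide; open, the fingers measure 115 mm over their backs; the gripper's body (75 mm by 178 mm) begins 61 mm behind the grasp point.
Start: joints at [1.202, 0.091, 1.231, -0, 1.82, -0.057], TCP at [184.068, 571.083, 222.631] pointing down, gripper open.
Joint ranges: [-2.87, 2.87], [-0.86, 2.18], [0.17, 2.46], [-1.51, 4.65], [0.06, 2.69], [-2.65, 2.65]. Speed limits (rad/s): [2.57, 2.57, 3.01, 3.14, 3.14, 3.14].

### API

Orientations are given as a unit quaternion [w, x, y, z].
In Python, from station import get_state, snapshot, manip gives the robot as it stands. The module is installed in compiled form; this text tells all that it offers.
- The arm moves only by the shell command python3 -m crank 'ROWS' [OPENING] [FORCE]. ROWS is a JSON object of lists of equal length, an entry for each row: "travel": the shift along the tool's x, y, z in cm, a list of three; "angular": the turn, a rotation vector about the tool's x, y, z in degrees, a list of three. A call has 1 to 10 rows; each row is the pose to reach, as a shift and turn from the pose commanded when the call began, along the tool's axes at that moment; what a row does not reach only later rows make up. A row lasts 1/8 s, in which the tool goes at most 62.5 mm and 10.7 degrees, less where a joint would pass 70% of its speed; a pose out of reach is approached as far as the arm can. A call with a gripper value outside its range is refused whole. OPENING is the finger opening in cm, from 0 to 8.78, set as the call begins (- or left out, the last holds). The fingers move at their own pace and stop on an object; FORCE is the grip in N (left out, the last holds). Time passes only in rows, so rows that repeat a pose let the fingers close. It gives the time, the measured TCP pose, the force and the opening at its end, in the units of the state.
- get_state(): the state, without advancing time (a new reading comes with each control period).
- snapshot(name): name is "scene" or "top" or "wrist"; returns a dict with "frame" (384x512x3 uint8, red, green, blue), "z_map" (384x512 float32, mm along the optical axis (not along the pixel's ray), 0 where there is no reading), "intrinsics" (3x3 intrinsics, pixels), "dist_coeffs" ([k1, k2, p1, p2, k3] as OpenCV has them; the pictures are not rectified), "rvec" (rotation vector, rad) and "tvec" (3), from world to camera coordinates, as OpenCV has them; the wrist camera has in their place "hand_eye" (4x4, takes a point from camera to tool coordinates, whose origin is the TCP and whose axes are the flange's). Camera axes: x right, y down, z forward; pixel columns grow to the right and rows downward; lengths in mm; the calibration is good to about 2 mm. A picture is of the moment at which its call begins: read the wrist's pose just before it.
- manip.finish_job(): hands the job in, once; it reports no verdict.
The state is a dict: "time_s": time; "q": joint angles; "joint_vel": joint speeds; "tau": joint torques, N m; "tool_pos": TCP position; "orientation": TCP orientation; "wrist_force": force on the tool from outside, world axes, zero at the start; "torque": the same for the moment, N m; "opening": opening from 0.0 (shut) to 1.0 (fully open).
Only numpy, scipy, OpenCV 4.12 (cv2) and the standard library are available. Lean on these libraries where they do the work, as an engineer would, in place of code of your own. Each camera call takes 0.05 s, during which the arm holds its last target.

## Working session

There is one attempt and no reset: what is moved stays moved. The work goes in short steps, Python scripts to look and compute and a shell command to move; the robot and the scene stay as the last step left them, time stands still between calls to the robot, and variables do not carry over. Pictures are saved under pics/ and viewed, and the job is handed in when it is done.

```bash
mkdir -p pics
cat > h.py <<'E'
import numpy as np,cv2,pickle
from station import get_state,snapshot
from scipy.spatial.transform import Rotation as R
def grab(n,f):
    st=get_state(); s=snapshot(n); s['st']=st
    pickle.dump(s,open(f'pics/{f}.pkl','wb')); cv2.imwrite(f'pics/{f}.png',s['frame'][:,:,::-1]); return s
def load(f): return pickle.load(open(f'pics/{f}.pkl','rb'))
def T(s):
    if 'hand_eye' in s and s['hand_eye'] is not None:
        q=s['st']['orientation']; M=np.eye(4); M[:3,:3]=R.from_quat([q[1],q[2],q[3],q[0]]).as_matrix(); M[:3,3]=s['st']['tool_pos']
        return M@np.array(s['hand_eye'])
    M=np.eye(4); M[:3,:3]=cv2.Rodrigues(np.array(s['rvec'],float))[0]; M[:3,3]=np.ravel(s['tvec']); return np.linalg.inv(M)
def rays(s,uv):
    n=cv2.undistortPoints(np.array(uv,float).reshape(-1,1,2),np.array(s['intrinsics'],float),np.array(s['dist_coeffs'],float)).reshape(-1,2)
    return np.c_[n,np.ones(len(n))]
def px(s,uv,z=None):
    "world points from depth, or on plane z"
    uv=np.array(uv).reshape(-1,2); r=rays(s,uv); M=T(s)
    if z is None:
        d=np.array([s['z_map'][int(round(v)),int(round(u))] for u,v in uv]); return (r*d[:,None])@M[:3,:3].T+M[:3,3]
    w=r@M[:3,:3].T; k=(z-M[2,3])/w[:,2]; return w*k[:,None]+M[:3,3]
def cloud(s):
    h,w=s['z_map'].shape; v,u=np.mgrid[:h,:w]; uv=np.c_[u.ravel(),v.ravel()]
    d=s['z_map'].ravel(); M=T(s); P=(rays(s,uv)*d[:,None])@M[:3,:3].T+M[:3,3]; P[d==0]=np.nan
    return P.reshape(h,w,3)
E
python3 - <<'E'
from h import *
print(get_state())
for n in('scene','top','wrist'): s=grab(n,n+'0'); print(n,T(s).round(2).tolist())
E
```

```text
{'time_s': 0.0, 'q': array([ 1.20230046e+00,  9.18647337e-02,  1.23188108e+00, -7.17358304e-06,
        1.81981832e+00, -5.67033192e-02]), 'joint_vel': array([-0.0011863 , -0.00213518, -0.00069185,  0.00066012, -0.0008099 ,
        0.00138078]), 'tau': array([ 1.39222440e-03, -4.46468854e+01, -4.06430447e+01,  6.98921084e-02,
        2.98679480e-02, -1.18964213e-04]), 'tool_pos': array([183.95523152, 570.78480912, 221.50609188]), 'orientation': array([-2.04594075e-04,  1.55266361e-01,  9.87872150e-01, -9.64280517e-04]), 'wrist_force': array([-0.79547779,  0.3890575 , -0.68086338]), 'torque': array([-0.00428369,  0.01903371,  0.00611105]), 'opening': 1.006402469369869}
scene [[-0.86, 0.37, -0.35, 934.08], [0.5, 0.64, -0.58, 580.68], [0.01, -0.67, -0.74, 787.04], [0.0, 0.0, 0.0, 1.0]]
top [[-0.0, -0.98, 0.19, 404.81], [-1.0, 0.0, 0.01, -2.11], [-0.01, -0.19, -0.98, 1088.28], [0.0, 0.0, 0.0, 1.0]]
wrist [[0.31, 0.91, 0.29, 103.44], [0.95, -0.29, -0.1, 597.1], [-0.0, 0.31, -0.95, 384.44], [0.0, 0.0, 0.0, 1.0]]
```

View pics/scene0.png

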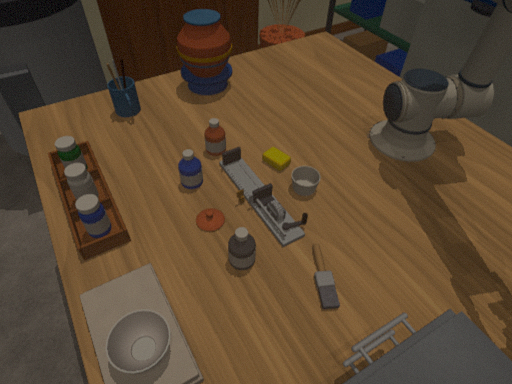

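View pics/top0.png

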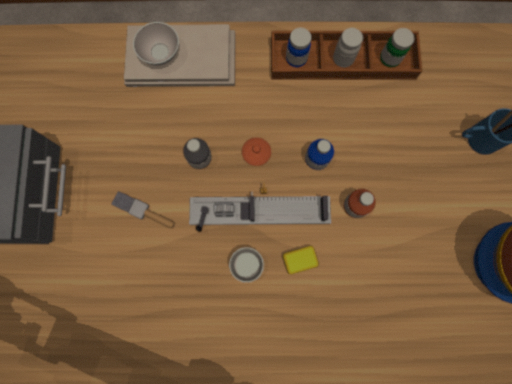

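View pics/wrist0.png

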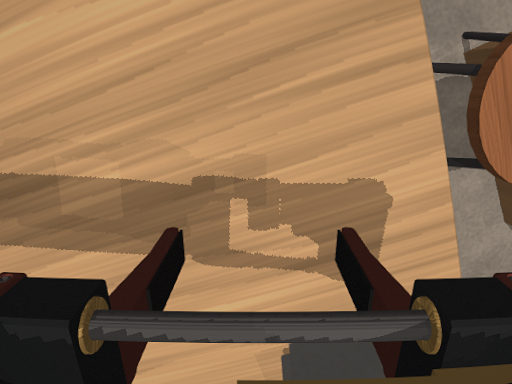

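The gauge lies along world y, with its fixed jaw at the right (top picture, about 325,208), the wheel at about 224,209 and the lever knob at about 200,228. The rider is at about 262,188. The bed therefore has gauge +y ≈ world +y. Next I'll measure it.

Run:
```python
from h import *
s=load('top0'); P=cloud(s)
im=cv2.resize(s['frame'][140:290,170:390,::-1],None,fx=3.6,fy=3.6,interpolation=cv2.INTER_CUBIC); cv2.imwrite('pics/topz.png',im)
sub=P[150:290,150:400].reshape(-1,3)
print(np.nanpercentile(sub[:,2],[5,50,95]))
# bed: heights 8-20
u0=185;reg=P[190:232,185:336]; m=(reg[...,2]>9)&(reg[...,2]<22)
pts=reg[m][:,:2]; print(len(pts), cv2.minAreaRect(pts.astype(np.float32)))
m=(reg[...,2]>8)
pts=reg[m][:,:2]
for lo in np.arange(-200,200,20):
    q=pts[(pts[:,1]>lo)&(pts[:,1]<lo+20)]
    if len(q): print(lo,q.min(0).round(1),q.max(0).round(1))
for nm,(u,v) in dict(A=(197,150),C=(320,150),red=(361,202),tub=(246,265),sp=(300,260),lid=(256,151),rider=(262,188),knob=(200,228),wheel=(224,209)).items(): print(nm,px(s,[(u,v)])[0].round(1))
```

```text
[-3.69975631  0.21636778 49.91982813]
2885 ((563.5177612304688, -13.731735229492188), (88.92739868164062, 360.0591735839844), 1.6723405122756958)
-200 [ 525. -194.] [ 592.6 -180.1]
-180 [ 523.4 -179.8] [ 592.5 -160. ]
-160 [ 523.  -159.8] [ 592.7 -140.1]
-140 [ 523.1 -139.9] [ 592.9 -120. ]
-120 [ 523. -120.] [ 593. -100.]
-100 [523.1 -99.9] [593.  -80.9]
-80 [522.9 -79.5] [592.7 -60.6]
-60 [523.1 -59. ] [593.2 -40.5]
-40 [523.  -38.6] [606.  -20.2]
-20 [522.8 -18.1] [608.1  -0. ]
0 [522.9   0. ] [599.3  20. ]
20 [523.  20.] [590.1  38.4]
40 [522.8  40.1] [590.6  59.9]
60 [523.1  60.1] [590.7  79.7]
80 [523.   80.1] [590.6  99.8]
100 [522.9 100.2] [590.6 119.9]
120 [501.6 120.1] [590.7 140. ]
140 [504.3 140.1] [590.6 160. ]
160 [523. 160.] [590.2 166.5]
A [689.  136.5 104. ]
C [ 687.1 -157.9  108.2]
red [ 562.  -251.   103.7]
tub [418.3  20.2   5.8]
sp [ 430.  -112.8   29.6]
lid [705.5  -5.4  36. ]
rider [611.  -20.5  25.3]
knob [506.4 131.4  54.3]
wheel [552.   72.9  61.7]
```

View pics/topz.png

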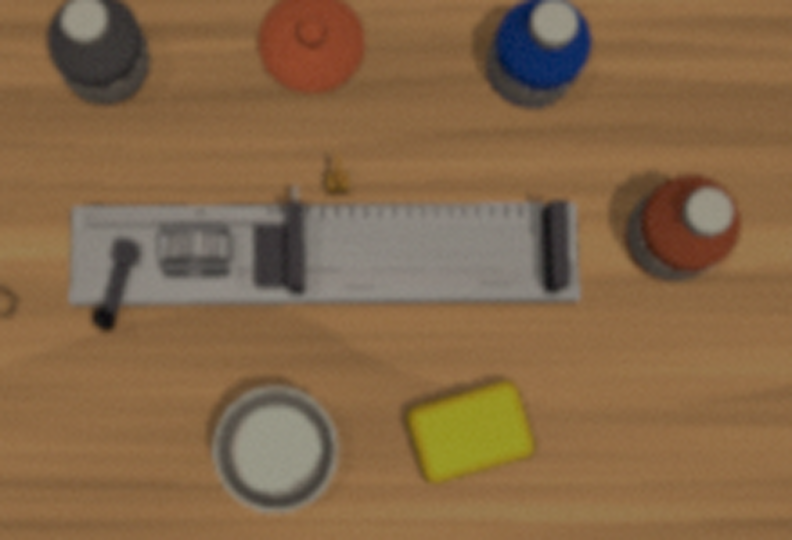

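```bash
cat >> h.py <<'E'
def plan(x,y,z,yaw=0.,st=None,cmd=None):
    "tool down; yaw=0: tool y=world y, tool x=-world x. cmd=(pos,R) overrides measured"
    st=st or get_state(); q=st['orientation']; R0=R.from_quat([q[1],q[2],q[3],q[0]]); p0=np.array(st['tool_pos'])
    Rt=R.from_euler('z',yaw,degrees=True)*R.from_matrix(np.diag([-1.,1,-1]))
    d=R0.inv().apply(np.array([x,y,z])-p0)/10; a=(R0.inv()*Rt).as_rotvec(degrees=True)
    print('from',p0.round(1),'travel cm',d.round(2),'ang',a.round(2),'t',round(st['time_s'],2),'F',np.round(st['wrist_force'],1))
E
python3 - <<'E'
from h import *
plan(600,-10,220)
E
```

```text
from [184.  570.9 221.8] travel cm [-57.41 -42.52   0.24] ang [ -0.08  -0.02 -17.86] t 0.15 F [-0.7 -0.1  0.2]
```

```bash
python3 -m crank '{"travel":[[-2,-1.5,0],[-6,-4.5,0],[-11,-8,0],[-16,-12,0],[-21,-15.5,0],[-26,-19,0],[-31,-23,0],[-36,-26.5,0],[-41,-30.3,0],[-46,-34,0]],"angular":[[0,0,-2],[0,0,-4],[0,0,-6],[0,0,-8],[0,0,-10],[0,0,-12],[0,0,-14],[0,0,-16],[0,0,-17.9],[0,0,-17.9]]}' 0; python3 -c "
from h import *
plan(600,-10,220)"
```

```text
time_s: 1.4
tool_pos: [518.3, 104.5, 222.5]
orientation: [0.0, -0.0, 1.0, 0.0]
wrist_force: [1.5, 0.3, 1.1]
opening: 0.006
from [518.3 104.5 222.5] travel cm [ -8.16 -11.46   0.25] ang [0.01 0.   0.05] t 1.4 F [1.5 0.3 1.1]
```

```bash
python3 -m crank '{"travel":[[-3,-4.5,0],[-6,-8.5,0],[-8.2,-11.5,0.2],[-8.2,-11.5,0.2],[-8.2,-11.5,0.2]],"angular":[[0,0,0],[0,0,0],[0,0,0],[0,0,0],[0,0,0]]}'
python3 - <<'E'
from h import *
grab('wrist','w1'); s=load('w1'); print(s['st']['tool_pos'])
cv2.imwrite('pics/w1b.png',cv2.resize(s['frame'][:,:,::-1],None,fx=1.55,fy=1.55))
E
```

```text
time_s: 2.02
tool_pos: [599.2, -8.0, 220.3]
orientation: [-0.0, -0.0, 1.0, 0.0]
wrist_force: [-0.3, 0.4, 1.5]
opening: 0.005
[599.23193615  -8.00278802 220.34628978]
```

View pics/w1b.png

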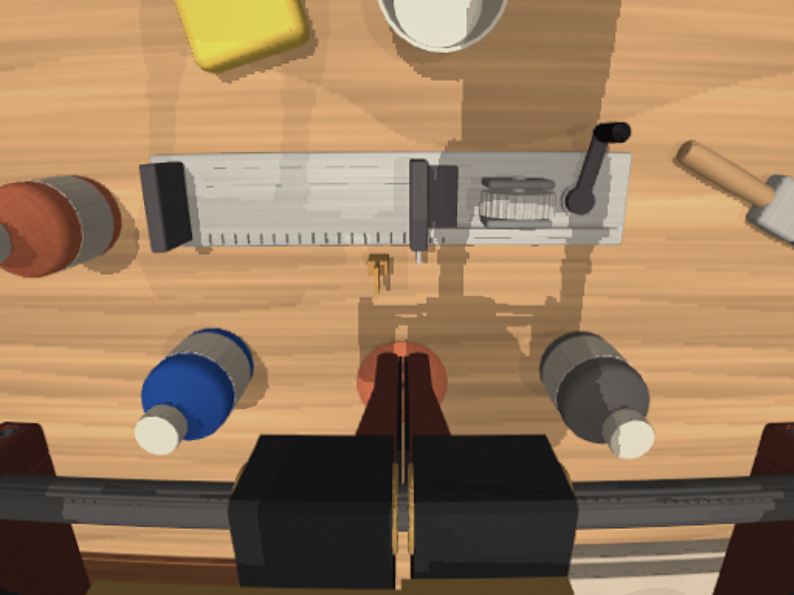

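The wrist view shows the jaw fin at about (419,257) and the rider at about (379,270), both clear. The wheel is at about (517,205) and the knob at about (620,131). I'll zoom in for exact values.

Run:
```python
from h import *
s=load('w1'); 
cv2.imwrite('pics/w1z.png',cv2.resize(s['frame'][150:200,225:295,::-1],None,fx=11,fy=11,interpolation=cv2.INTER_NEAREST))
P=cloud(s)
bed=(P[...,2]>9)&(P[...,2]<20)&(P[...,0]<600)&(P[...,0]>500)
q=P[bed][:,:2]; print(len(q),cv2.minAreaRect(q.astype(np.float32)))
for lo in range(-200,180,40):
    k=q[(q[:,1]>lo)&(q[:,1]<lo+40)]; print(lo,np.percentile(k,[.5,99.5],axis=0).round(1).tolist())
w=(P[...,2]>56)&(P[...,1]>35)&(P[...,1]<115)&(P[...,0]>530)&(P[...,0]<590); print('wheeltop',P[w].mean(0),P[w].min(0),P[w].max(0))
k=(P[...,2]>46)&(P[...,1]>115)&(P[...,1]<200)&(P[...,0]<540)&(P[...,2]<60); print('knob',P[k].mean(0),P[k].min(0),P[k].max(0))
k=(P[...,2]>40)&(P[...,1]>-45)&(P[...,1]<30)&(P[...,0]>592)&(P[...,0]<625)&(P[...,2]<55); print('fins',P[k].round(1)[:60])
```

```text
14456 ((557.0557861328125, 21.6651611328125), (83.12471771240234, 571.6192016601562), 1.7428139448165894)
-200 [[522.2, -195.7], [590.7, -160.1]]
-160 [[521.9, -159.8], [590.8, -120.2]]
-120 [[522.3, -119.8], [591.0, -80.2]]
-80 [[521.5, -79.7], [591.1, -40.2]]
-40 [[520.6, -39.7], [589.9, -2.6]]
0 [[520.5, 0.5], [589.8, 39.9]]
40 [[521.3, 40.2], [589.7, 79.7]]
80 [[520.8, 80.1], [589.5, 119.8]]
120 [[520.8, 120.3], [589.3, 159.9]]
160 [[521.5, 160.0], [588.7, 162.9]]
wheeltop [572.00054849  55.41300732 286.11072881] [546.83154135  35.00118065  56.16204737] [589.98372015  89.17355984 334.65831938]
knob [506.71191517 133.04049148  53.40516068] [499.75420812 127.62173359  46.09220269] [512.64359722 141.3893685   56.60858919]
fins [[593.2   1.5  41.5]
 [594.1   1.5  42.3]
 [592.6   2.4  49. ]
 [592.4   3.5  49.5]
 [595.6   1.5  41. ]
 [593.7   2.4  48.9]
 [593.7   3.5  48.8]
 [596.4   1.5  42.2]
 [594.3   2.4  50.9]
 [594.5   3.5  50.3]
 [597.5   1.5  42.4]
 [596.1   2.5  48.2]
 [595.6   3.5  50.2]
 [596.8   2.4  50.1]
 [597.    3.5  49.3]
 [600.2 -27.6  40.8]
 [600.2 -26.4  40.9]
 [600
[... 198 characters left out ...]
 48.9]
 [602.8 -27.2  48.6]
 [603.1 -26.2  47.4]
 [603.7 -28.3  49.5]
 [604.  -27.2  48.6]
 [604.  -26.1  48.3]
 [605.1 -28.3  48.5]
 [605.1 -27.2  48.7]
 [605.4 -26.2  47.4]
 [606.3 -28.4  48.4]
 [606.2 -27.2  48.7]
 [606.1 -26.1  48.9]
 [608.3 -25.4  40.9]
 [607.1 -28.3  49.5]
 [607.4 -27.3  48.5]
 [607.4 -26.2  48.5]
 [609.5 -25.5  40.9]
 [608.8 -28.4  47.8]
 [608.6 -27.3  48.5]
 [608.4 -26.2  49.2]
 [610.5 -25.4  41.5]
 [609.7 -28.4  48.4]
 [609.7 -27.3  48.4]
 [609.4 -26.2  49.5]
 [611.6 -25.4  41.8]
 [610.8 -28.4  48.9]
 [610.7 -27.3  49. ]
 [610.8 -26.2  48.6]
 [612.8 -25.5  41.6]
 [612.3 -28.5  47.4]
 [611.7 -27.3  49.7]
 [611.7 -26.2  49.5]
 [613.9 -25.5  42.1]
 [613.5 -28.5  47.4]]
```

View pics/w1z.png

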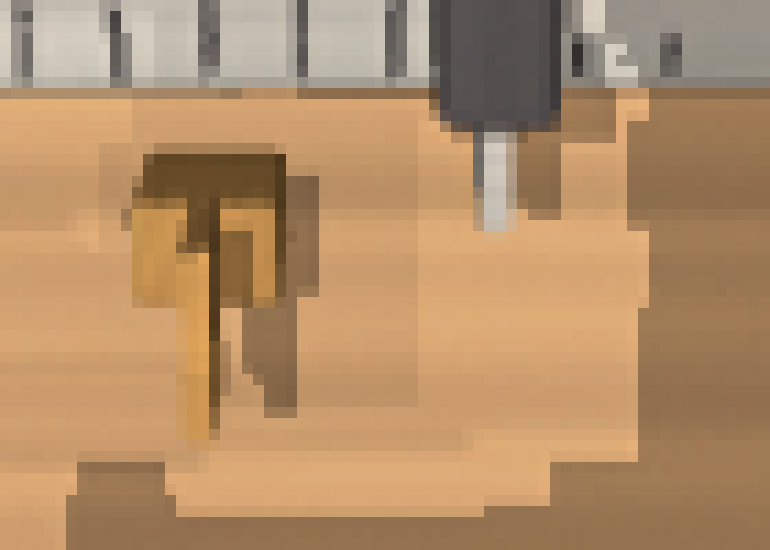

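Run:
```python
from h import *
for f in('w1','top0'):
    P=cloud(load(f)); w=(P[...,2]>56)&(P[...,2]<68)&(P[...,1]>40)&(P[...,1]<115)&(P[...,0]>530)&(P[...,0]<590); print(f,'wheel',P[w].mean(0).round(1),P[w].min(0).round(1),P[w].max(0).round(1))
    w=(P[...,2]>43)&(P[...,2]<52)&(P[...,1]>40)&(P[...,1]<115)&(P[...,0]>530)&(P[...,0]<590); print('cheeks',P[w].min(0).round(1),P[w].max(0).round(1))
    k=(P[...,2]>48)&(P[...,1]>115)&(P[...,1]<200)&(P[...,0]<540)&(P[...,2]<60); print('knob',np.median(P[k],0).round(1))
plan(555.5,90,75)
```

```text
w1 wheel [554.8  71.7  60.2] [546.8  55.1  56.2] [563.5  89.2  63.7]
cheeks [538.8  47.3  43. ] [572.1  97.8  52. ]
knob [506.7 133.   54.2]
top0 wheel [557.1  76.3  60.1] [549.5  56.2  56.3] [565.   92.9  65.7]
cheeks [541.3  51.7  43.1] [572.2 101.6  51.9]
knob [508.9 137.5  53.7]
from [599.2  -7.6 220.7] travel cm [ 4.35  9.76 14.58] ang [ 0.02 -0.01  0.09] t 2.08 F [-0.1  0.5 -0.5]
```

```bash
python3 -m crank '{"travel":[[1.5,3,2],[3,6,5],[4.3,9.2,8],[4.3,9.2,12],[4.3,9.2,14.2],[4.3,9.2,14.9],[4.3,9.2,14.9],[4.3,9.2,14.9]],"angular":[[0,0,0],[0,0,0],[0,0,0],[0,0,0],[0,0,0],[0,0,0],[0,0,0],[0,0,0]]}'
python3 - <<'E'
from h import *
plan(556,84,62)
s=grab('scene','s1'); cv2.imwrite('pics/s1z.png',cv2.resize(s['frame'][110:270,180:380,::-1],None,fx=3.7,fy=3.7,interpolation=cv2.INTER_CUBIC))
E
```

```text
time_s: 3.08
tool_pos: [557.3, 83.7, 73.4]
orientation: [0.001, -0.0, 1.0, 0.0]
wrist_force: [-0.2, -0.2, -0.1]
opening: 0.006
from [557.3  83.7  73.4] travel cm [0.13 0.03 1.14] ang [0.02 0.15 0.05] t 3.08 F [-0.2 -0.2 -0.1]
```

View pics/s1z.png

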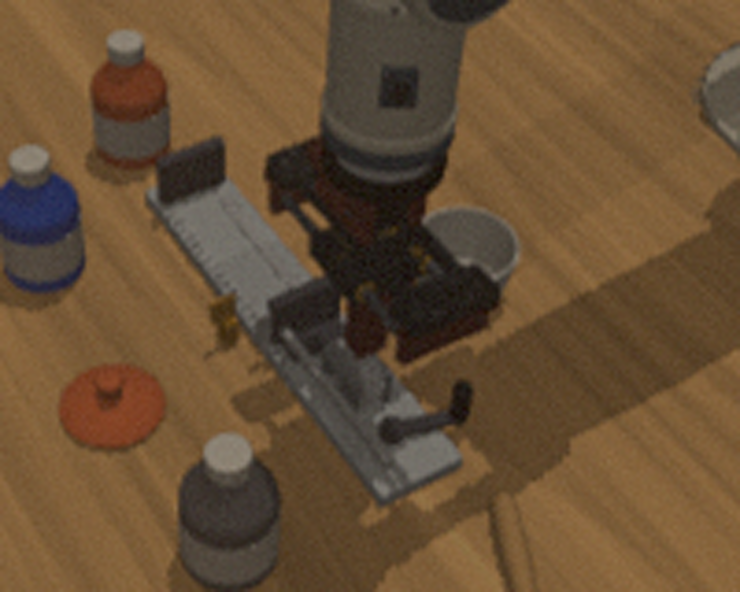

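The fingertips, at about (370,330), stand just above the wheel, clear of the jaw. I'll lower gently until I feel contact.

```bash
python3 -m crank '{"travel":[[0.1,0,0.6],[0.1,0,0.9],[0.1,0,1.1],[0.1,0,1.1]],"angular":[[0,0,0],[0,0,0],[0,0,0],[0,0,0]]}'; python3 -c "
from h import *
plan(556,84,62)"
```

```text
time_s: 3.62
tool_pos: [556.0, 83.3, 61.6]
orientation: [0.001, -0.0, 1.0, -0.0]
wrist_force: [0.0, 0.2, 4.9]
opening: 0.003
from [556.   83.3  61.6] travel cm [-0.    0.07 -0.04] ang [-0.    0.08  0.03] t 3.62 F [0.  0.2 4.9]
```

```bash
python3 -m crank '{"travel":[[0,-0.3,0.02],[0,-0.7,0.02],[0,-1.1,0.02],[0,-1.5,0.02],[0,-1.9,0.02],[0,-2.0,0.02],[0,-2.0,0.02]],"angular":[[0,0,0],[0,0,0],[0,0,0],[0,0,0],[0,0,0],[0,0,0],[0,0,0]]}'
python3 - <<'E'
from h import *
plan(556,64,62)
s=grab('wrist','w2'); cv2.imwrite('pics/w2.png',cv2.resize(s['frame'][:,:,::-1],None,fx=1.55,fy=1.55))
E
```

```text
time_s: 4.5
tool_pos: [556.3, 63.4, 61.7]
orientation: [0.001, -0.0, 1.0, 0.0]
wrist_force: [-0.7, 0.7, 5.9]
opening: 0.004
from [556.3  63.4  61.7] travel cm [ 0.03  0.06 -0.03] ang [0.02 0.12 0.03] t 4.5 F [-0.7  0.7  5.9]
```

View pics/w2.png

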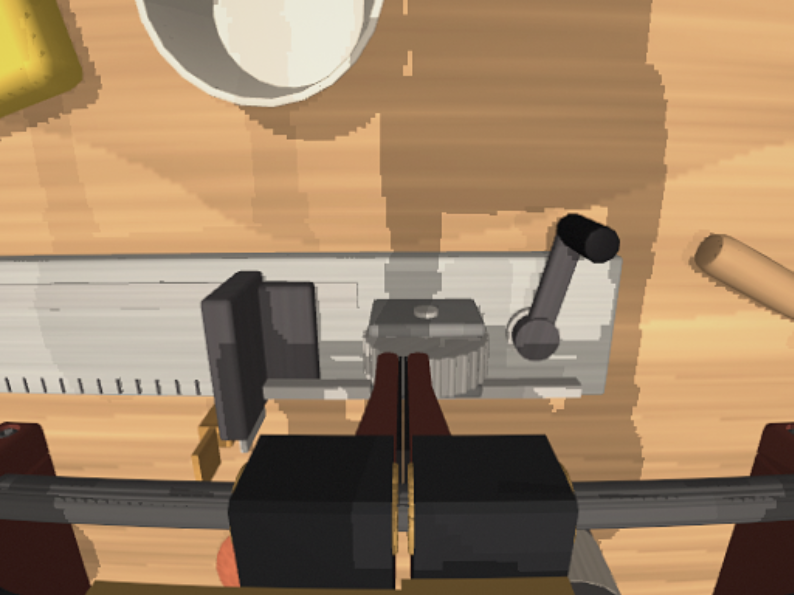

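The tip, at about (403,355), sits over the wheel, and the jaw has moved left. I'll measure it, lift, and repeat.

```bash
cat >> h.py <<'E'
def meas(s):
    P=cloud(s); o={}
    def md(m,c=1):
        return (np.percentile(P[m],[2,50,98],axis=0)[:,c].round(2).tolist(),int(m.sum())) if m.any() else None
    z=P[...,2];x=P[...,0];y=P[...,1]
    fin=(z>45)&(z<52)
    print('plate top y',md((z>55.5)&(z<61)&(x>530)&(x<585)&(y>-60)&(y<25)))
    print('jaw fin y',md(fin&(x>592)&(x<598.2)&(y>-60)&(y<20)),'rider fin y',md(fin&(x>601)&(x<618)&(y>-60)&(y<20)))
E
python3 - <<'E'
from h import *
meas(load('w1')); meas(load('w2'))
E
python3 -m crank '{"travel":[[0,0,-0.5],[0,0.6,-0.9],[0,1.3,-0.9],[0,2,-0.9],[0,2.1,-0.6],[0,2.1,-0.1],[0,2.1,0],[0,2.1,0]],"angular":[[0,0,0],[0,0,0],[0,0,0],[0,0,0],[0,0,0],[0,0,0],[0,0,0],[0,0,0]]}'
```

```text
plate top y ([-2.42, 2.84, 8.37], 597)
jaw fin y ([2.37, 2.96, 3.52], 10) rider fin y ([-28.53, -27.28, -26.13], 41)
plate top y ([-9.63, -3.55, 1.44], 1684)
jaw fin y ([-5.72, -3.72, -3.12], 40) rider fin y ([-28.4, -25.82, -24.59], 108)
time_s: 5.55
tool_pos: [555.7, 84.6, 61.0]
orientation: [0.0, -0.0, 1.0, 0.0]
wrist_force: [-2.2, 1.1, 4.6]
opening: 0.005
```

```bash
python3 -m crank '{"travel":[[0,-0.3,0.02],[0,-0.7,0.02],[0,-1.1,0.02],[0,-1.5,0.02],[0,-1.9,0.02],[0,-2.0,0.02],[0,-2.0,-0.6],[0,-1.4,-0.9],[0,-0.7,-0.9],[0,0,-0.9]],"angular":[[0,0,0],[0,0,0],[0,0,0],[0,0,0],[0,0,0],[0,0,0],[0,0,0],[0,0,0],[0,0,0],[0,0,0]]}'
python3 - <<'E'
from h import *
s=grab('wrist','w3'); meas(s)
E
python3 -m crank '{"travel":[[0,0,0.4],[0,0,0.8],[0,0,0.9],[0,0,0.9]],"angular":[[0,0,0],[0,0,0],[0,0,0],[0,0,0]]}'
```

```text
time_s: 6.8
tool_pos: [555.4, 85.1, 69.1]
orientation: [-0.0, -0.0, 1.0, 0.0]
wrist_force: [0.8, -0.1, 0.3]
opening: 0.004
plate top y ([-17.63, -11.08, -6.17], 1606)
jaw fin y ([-14.16, -11.64, -10.4], 51) rider fin y ([-28.26, -25.85, -24.84], 134)
time_s: 7.35
tool_pos: [555.9, 84.6, 61.4]
orientation: [0.001, -0.0, 1.0, 0.0]
wrist_force: [-1.7, 1.1, 4.9]
opening: 0.005
```

```bash
python3 -m crank '{"travel":[[0,-0.3,0.02],[0,-0.7,0.02],[0,-1.1,0.02],[0,-1.5,0.02],[0,-1.9,0.02],[0,-2.0,0.02],[0,-2.0,-0.6],[0,-1.4,-0.9],[0,-0.7,-0.9],[0,0,-0.9]],"angular":[[0,0,0],[0,0,0],[0,0,0],[0,0,0],[0,0,0],[0,0,0],[0,0,0],[0,0,0],[0,0,0],[0,0,0]]}'
python3 - <<'E'
from h import *
s=grab('wrist','w4'); meas(s)
cv2.imwrite('pics/w4.png',cv2.resize(s['frame'][220:330,60:260,::-1],None,fx=4,fy=4,interpolation=cv2.INTER_NEAREST))
E
```

```text
time_s: 8.6
tool_pos: [555.4, 85.1, 69.0]
orientation: [-0.0, -0.0, 1.0, -0.0]
wrist_force: [-0.8, -0.0, -0.4]
opening: 0.006
plate top y ([-25.18, -18.85, -14.23], 1558)
jaw fin y ([-21.46, -19.31, -18.28], 51) rider fin y ([-28.29, -25.93, -24.89], 135)
```

View pics/w4.png

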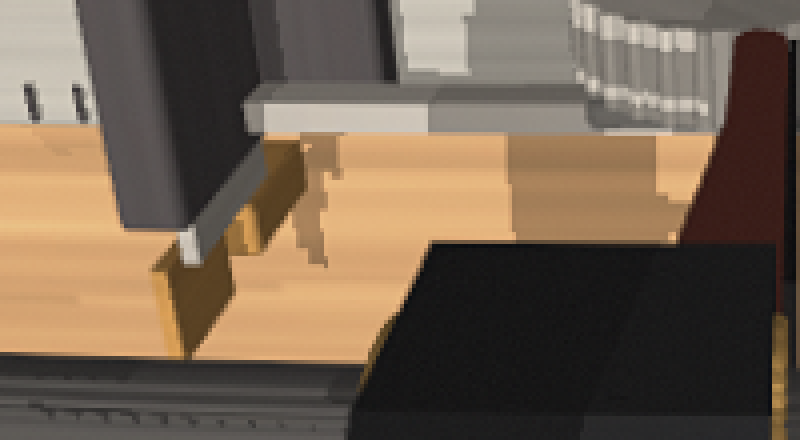

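Gap left is about 6.6 mm by the same-view difference (−19.3 against −25.9), so I need about 17 mm at the rim.

```bash
python3 -m crank '{"travel":[[0,0,0.4],[0,0,0.8],[0,0,0.9],[0,0,0.9]],"angular":[[0,0,0],[0,0,0],[0,0,0],[0,0,0]]}'; python3 -m crank '{"travel":[[0,-0.3,0.02],[0,-0.7,0.02],[0,-1.1,0.02],[0,-1.5,0.02],[0,-1.7,0.02],[0,-1.7,0.02],[0,-1.7,-0.5],[0,-1.7,-2],[0,-1.7,-4],[0,-1.7,-6]],"angular":[[0,0,0],[0,0,0],[0,0,0],[0,0,0],[0,0,0],[0,0,0],[0,0,0],[0,0,0],[0,0,0],[0,0,0]]}'
python3 - <<'E'
from h import *
plan(600,-27,220)
E
```

```text
time_s: 9.15
tool_pos: [555.6, 84.4, 61.2]
orientation: [0.0, -0.0, 1.0, 0.0]
wrist_force: [-2.1, -0.3, 4.9]
opening: 0.007
time_s: 10.4
tool_pos: [555.9, 67.5, 122.5]
orientation: [0.001, -0.0, 1.0, 0.0]
wrist_force: [0.4, -0.0, -0.5]
opening: 0.007
from [555.9  67.5 122.5] travel cm [-4.42 -9.45 -9.75] ang [0.   0.07 0.04] t 10.4 F [ 0.4 -0.  -0.5]
```

```bash
python3 -m crank '{"travel":[[-1,-2,-4],[-2.5,-5,-7],[-3.8,-8,-9.5],[-4.4,-9.5,-9.7],[-4.4,-9.5,-9.7],[-4.4,-9.5,-9.7]],"angular":[[0,0,0],[0,0,0],[0,0,0],[0,0,0],[0,0,0],[0,0,0]]}'
python3 - <<'E'
from h import *
s=grab('wrist','w5'); meas(s); print(s['st']['tool_pos'])
cv2.imwrite('pics/w5.png',cv2.resize(s['frame'][150:200,225:295,::-1],None,fx=11,fy=11,interpolation=cv2.INTER_NEAREST))
E
```

```text
time_s: 11.15
tool_pos: [598.9, -26.6, 215.9]
orientation: [-0.001, -0.001, 1.0, 0.0]
wrist_force: [-1.0, 0.2, 0.4]
opening: 0.004
plate top y ([-33.09, -27.1, -21.95], 605)
jaw fin y ([-28.15, -27.07, -25.98], 16) rider fin y ([-28.15, -27.05, -25.95], 45)
[598.92678162 -26.6134159  215.91672091]
```

View pics/w5.png

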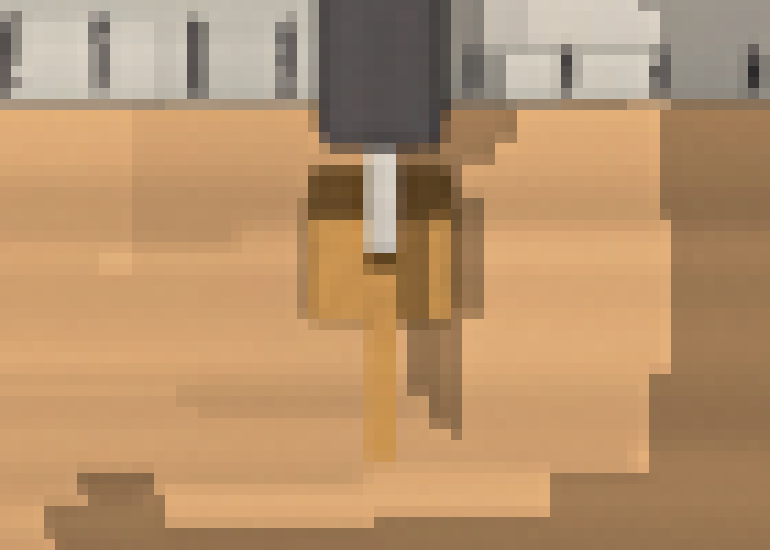

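The two fins are in line: jaw −27.07 against rider −27.05 in the wrist view (columns about 380 both). Next is the lever. I'll come down on the knob's −y side.

```bash
python3 -m crank '{"travel":[[2,3,0],[5,7,0],[8,11,0],[9.7,13.6,1],[9.7,13.6,5],[9.7,13.6,9],[9.7,13.6,9],[9.7,13.6,9]],"angular":[[0,0,0],[0,0,0],[0,0,0],[0,0,0],[0,0,0],[0,0,0],[0,0,0],[0,0,0]]}'
python3 - <<'E'
from h import *
plan(503,111,40)
s=grab('wrist','w6'); P=cloud(s)
k=(P[...,2]>48)&(P[...,1]>110)&(P[...,1]<200)&(P[...,0]<540)&(P[...,2]<60); print('knob',np.percentile(P[k],[2,50,98],axis=0).round(1))
cv2.imwrite('pics/w6.png',cv2.resize(s['frame'][:,:,::-1],None,fx=1.55,fy=1.55))
E
```

```text
time_s: 12.2
tool_pos: [502.7, 108.8, 128.8]
orientation: [0.001, -0.001, 1.0, 0.0]
wrist_force: [-0.0, -0.3, 0.5]
opening: 0.007
from [502.7 108.8 128.8] travel cm [-0.02  0.21  8.88] ang [0.01 0.07 0.07] t 12.2 F [-0.  -0.3  0.5]
knob [[500.  128.6  48.6]
 [505.5 134.9  54.4]
 [512.3 140.9  55.8]]
```

View pics/w6.png

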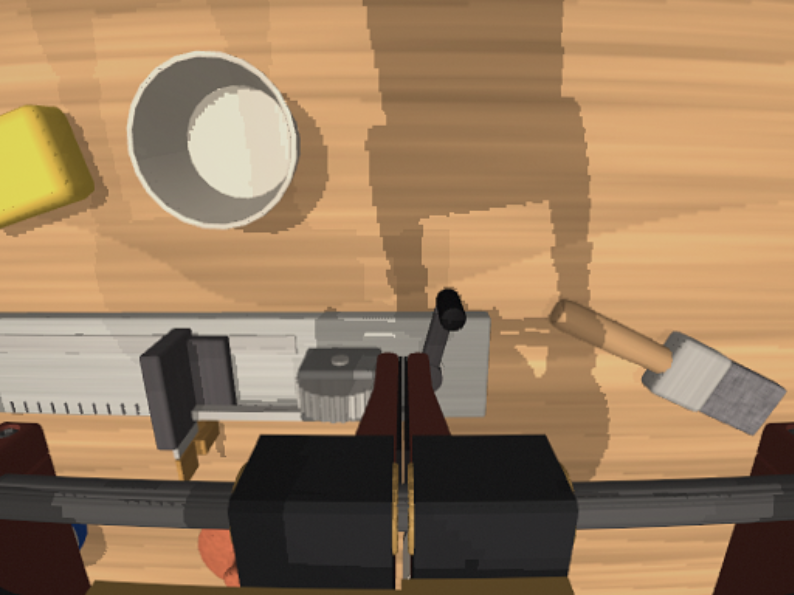

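The knob, at about (452,310) in the picture, is beyond the fingertip on the +y side with roughly 8 mm clearance. I'll descend.

```bash
python3 -m crank '{"travel":[[0,0,3],[0,0,6],[0,0,8],[0,0,8.8],[0,0,8.8],[0,0,8.8]],"angular":[[0,0,0],[0,0,0],[0,0,0],[0,0,0],[0,0,0],[0,0,0]]}'
python3 - <<'E'
from h import *
plan(539,174,40)
s=grab('scene','s2'); cv2.imwrite('pics/s2.png',cv2.resize(s['frame'][110:270,180:380,::-1],None,fx=3.7,fy=3.7,interpolation=cv2.INTER_CUBIC))
E
```

```text
time_s: 13.0
tool_pos: [503.4, 108.5, 40.9]
orientation: [0.001, -0.0, 1.0, 0.0]
wrist_force: [0.7, -0.1, 0.1]
opening: 0.006
from [503.4 108.5  40.9] travel cm [-3.57  6.55  0.09] ang [0.02 0.12 0.03] t 13.0 F [ 0.7 -0.1  0.1]
```

View pics/s2.png

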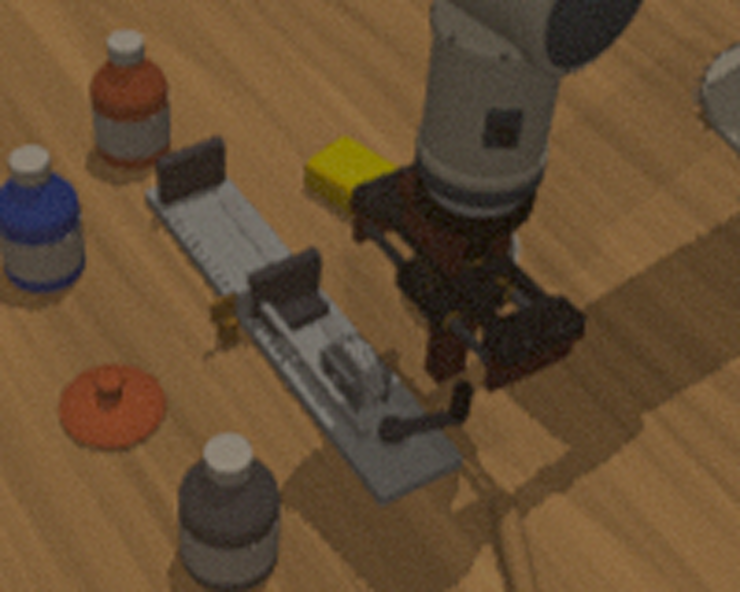

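```bash
python3 -m crank '{"travel":[[0,0.5,0],[0,1.2,0],[0,2.1,0],[-0.2,3,0],[-0.5,3.8,0],[-0.9,4.4,0],[-1.4,5.1,0],[-1.9,5.6,0],[-2.4,6,0],[-2.9,6.3,0]],"angular":[[0,0,0],[0,0,0],[0,0,0],[0,0,0],[0,0,0],[0,0,0],[0,0,0],[0,0,0],[0,0,0],[0,0,0]]}'
python3 - <<'E'
from h import *
plan(539,174,40)
s=grab('wrist','w7'); cv2.imwrite('pics/w7.png',cv2.resize(s['frame'][:,:,::-1],None,fx=1.55,fy=1.55))
E
```

```text
time_s: 14.3
tool_pos: [531.8, 171.7, 39.3]
orientation: [-0.0, -0.0, 1.0, 0.0]
wrist_force: [-1.1, -1.1, -0.0]
opening: 0.006
from [531.8 171.7  39.3] travel cm [-0.72  0.23 -0.07] ang [ 0.   -0.02  0.04] t 14.3 F [-1.1 -1.1 -0. ]
```

View pics/w7.png

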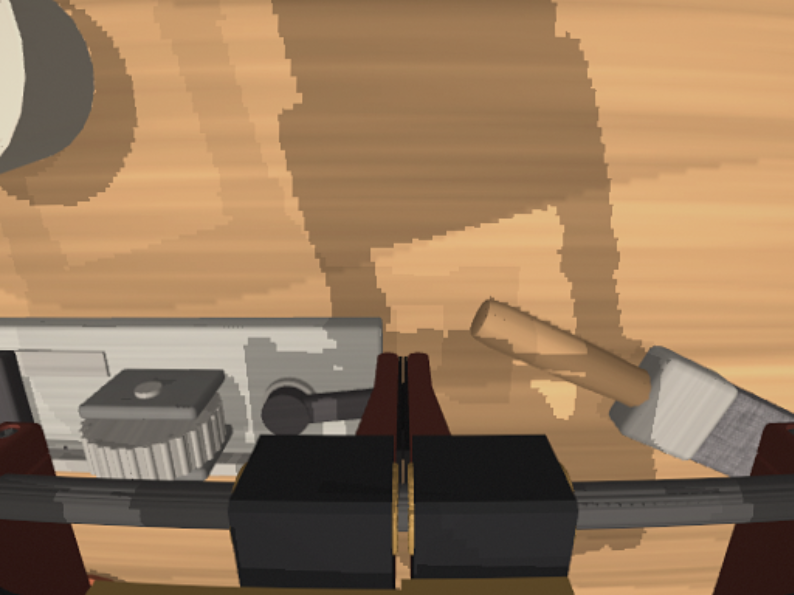

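The lever arm, at about (340,405), is nearly in line with the bed. A few more mm in +x should seat it.

```bash
python3 -m crank '{"travel":[[-0.2,0.1,0],[-0.4,0.2,0],[-0.6,0.2,0],[-0.6,0.2,0]],"angular":[[0,0,0],[0,0,0],[0,0,0],[0,0,0]]}';python3 -m crank '{"travel":[[-0.2,0,0],[-0.3,0,0],[-0.3,0,0]],"angular":[[0,0,0],[0,0,0],[0,0,0]]}'
```

```text
time_s: 14.85
tool_pos: [537.3, 173.5, 39.4]
orientation: [-0.0, -0.0, 1.0, 0.0]
wrist_force: [-2.3, 0.2, 0.1]
opening: 0.003
time_s: 15.22
tool_pos: [537.9, 173.5, 39.2]
orientation: [-0.003, -0.001, 1.0, -0.0]
wrist_force: [-12.9, -1.4, 6.4]
opening: 0.009
```

Force rose to 13 N and the position stalled, so the lever is at its stop. I'll back off in −x, rise, and check.

```bash
python3 -m crank '{"travel":[[0.4,0,0],[1.2,0,0],[2.5,0,0],[2.5,0,-2],[2.5,0,-6],[2.5,-2,-10],[2.5,-4,-15],[2.5,-7,-17],[2.5,-7,-17],[2.5,-7,-17]],"angular":[[0,0,0],[0,0,0],[0,0,0],[0,0,0],[0,0,0],[0,0,0],[0,0,0],[0,0,0],[0,0,0],[0,0,0]]}'
python3 - <<'E'
from h import *
plan(600,-27,220)
plan(620,60,230)
E
```

```text
time_s: 16.48
tool_pos: [515.4, 103.8, 209.4]
orientation: [0.0, -0.0, 1.0, 0.0]
wrist_force: [-0.7, -0.4, 0.1]
opening: 0.005
from [515.4 103.8 209.4] travel cm [ -8.45 -13.08  -1.07] ang [0.02 0.   0.02] t 16.48 F [-0.7 -0.4  0.1]
from [515.4 103.8 209.4] travel cm [-10.45  -4.38  -2.06] ang [0.02 0.   0.02] t 16.48 F [-0.7 -0.4  0.1]
```

```bash
python3 -m crank '{"travel":[[-2,-3,-0.5],[-5,-7,-1],[-7.5,-11,-1],[-8.5,-13,-1],[-8.5,-13,-1],[-8.5,-13,-1]],"angular":[[0,0,0],[0,0,0],[0,0,0],[0,0,0],[0,0,0],[0,0,0]]}'
python3 - <<'E'
from h import *
s=grab('wrist','w8'); meas(s); P=cloud(s)
k=(P[...,2]>50)&(P[...,2]<60)&(P[...,1]>110)&(P[...,1]<200)&(P[...,0]<590)&(P[...,0]>490); print('knob',np.percentile(P[k],[2,50,98],axis=0).round(1))
cv2.imwrite('pics/w8.png',cv2.resize(s['frame'][:,:,::-1],None,fx=1.55,fy=1.55))
E
```

```text
time_s: 17.23
tool_pos: [600.1, -25.0, 219.2]
orientation: [-0.0, -0.001, 1.0, 0.0]
wrist_force: [0.7, -0.1, 0.0]
opening: 0.005
plate top y ([-32.78, -26.57, -21.36], 643)
jaw fin y ([-27.66, -26.57, -25.48], 18) rider fin y ([-27.67, -26.57, -25.45], 43)
knob [[548.9 165.4  50.4]
 [554.8 170.9  54.2]
 [560.3 178.5  55.9]]
```

View pics/w8.png

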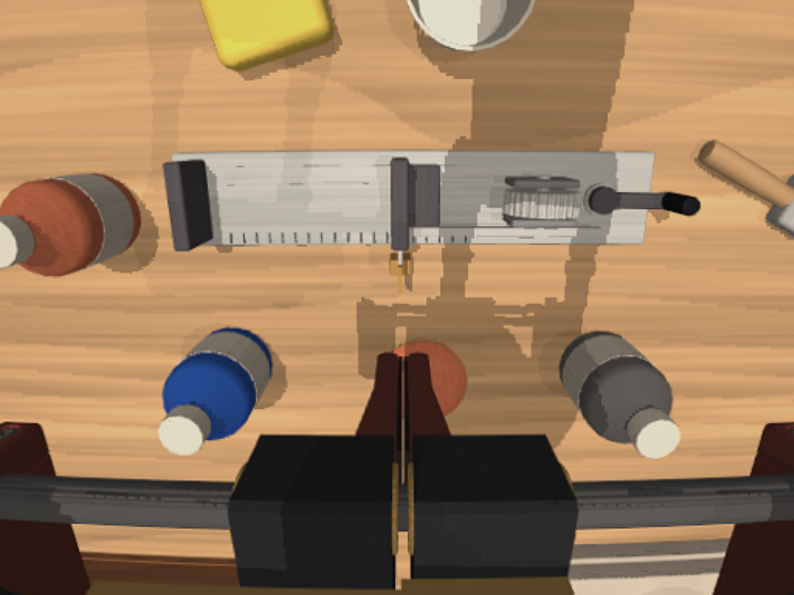

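The lever runs in line with the bed, with the knob at about (683,204). Its measured x of 554.8 matches the bed's centre line. The fins still coincide at column 401, and nothing around has moved.

```bash
python3 -c "
from station import manip
print(manip.finish_job())"
```

```text
the job is handed in; nothing more can be done
None
```

The gauge is set, the lock lever is home, and the job is handed in, with the last camera reading at about 17 s of the 64 s allowed. The interface gives no verdict.

- **Jaw setting:** I rolled the wheel in four gentle strokes at about 5–6 N, three of 20 mm and a last one of 17 mm. The final wrist picture put both fins at y = −26.57 mm, so the pointers line up within what I can measure. They were also in line before I touched the lever (−27.07 against −27.05 mm).
- **Lever:** I pushed the knob round its arc until it stopped, with the force rising to about 13 N. The knob then measured x = 554.8 mm, on the bed's centre line, so it is at its stop.
- **Surroundings:** The fingers backed away and stand clear at about 220 mm height. By eye, in the last picture, the bottles, tub, sponge, lid and brush are where they were; I did not measure their positions.
- **Disagreement:** The cameras differ by 2–5 mm in absolute position, within or a little over the stated calibration. I judged the setting only by the difference between the two fins in one picture, where that error cancels. In the slanted close-up views this difference can be off by about 1 mm, so I checked the final setting from almost straight above.

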